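# Bring the inkstone tray up to the sprung stop and put the paperweight away

## Task

Hook your fingertips behind the far rim of the wooden inkstone tray and drag it along the table towards you, without lifting it, until it sits square and centred against the red sprung bar of the desk stop; lean on it until the springs are about half compressed, keep that for a second without ever ramming the bar against its end, then let go gently so that tray and bar stay touching. Then pick up the wooden paperweight by its brass grip and lay it lengthwise in the empty near half of the tray. Leave the inkstone in its half and do not disturb the other things on the table.

Things in the scene. Friction and masses are not known exactly. Their poses are not given: they have to be found in the camera images.
- tray: Light wooden open tray, 150 (x) x 200 (y) x 28 mm high, loose, about 0.6 kg plus the inkstone. Origin: centre of its underside; z up; +x points to its far rim, -x to its near rim, which meets the stop. Walls and floor 6 mm thick, outer faces flat and upright. Starts up to 0.2 rad askew to the stop, 50 mm or more from its bar. Dragging it takes some 2 to 10 N (mass and friction vary)
- tray_far_rim (a point): Middle of the top edge of the tray's far rim, on its outer face (tray x = +75 mm, 28 mm up): the fingertips go down behind it; nothing stands within 60 mm behind it
- tray_near_half (a point): Centre of the floor of the tray's empty near compartment (tray x = -36 mm, 6 mm up). A 5 mm divider, 22 mm high, along y at tray x = 0 makes two compartments, each 66.5 (x) x 188 mm (y); the far one holds the inkstone
- stop: Desk stop screwed to the table: wooden block 50 (x) x 180 (y) x 40 mm at x = -105 to -55 mm, two black knobs on top (to 52 mm). Origin on the table on its centre line, ahead of the block; +x points away from the robot, towards the tray; z up. It carries a red upright bar, 170 mm wide, 8 to 34 mm above the table, flat face towards +x, clamped anew each time: see bar_line
- bar_line (a point): Point of the stop at x = -20 mm, 21 mm up (fixed to the block, not the bar): the nearest place where the red face can stand at rest. It stands 0 to 60 mm beyond this towards +x; how far is not reported: feel it (or look). The bar gives along -x by up to 8 mm on springs, 1.8 N/mm (7 N half way, 14.4 N at its end, then rigid)
- bar_spring (a point): Same point. The bar moves parallel to itself and is damped (60 N s/m): a fast run into it is a blow. Let go slowly, over a second: the springs push the tray back a little until table friction holds it, still touching
- inkstone: Dark grey stone slab with a shallow recess, 54 x 120 x 22 mm, 0.3 kg, loose, lying in the tray's far compartment. Origin: centre of its underside
- paperweight: Reddish wooden bar 150 (x, its length) x 28 (y) x 14 mm high with an upright brass grip block in the middle, 34 (x) x 16 (y) mm, from 14 to 48 mm above the underside; 0.22 kg. Origin: centre of its underside; z up. Lies on the table to the left or right of the tray's path. Laid in the tray, its length runs along the tray's y and its underside rests on the tray floor, 6 mm above the table
- water_pot: blue bowl, 72 mm across, 45 mm high; loose. Its place and the paperweight's may be swapped. Origin: centre of its underside; leave alone
- ink_bottle: black bottle with red cap, 68 mm across, 150 mm high; loose. Origin: centre of its underside; leave alone
- brush_cup: white cup with three upright brushes, 76 mm across, 215 mm high in all; loose. Origin: centre of its underside; leave alone
- seal: small stone seal, 26 x 26 x 56 mm, upright; loose. Origin: centre of its underside; leave alone
- colour_dish: white dish, 90 mm across, 22 mm high; loose. Origin: centre of its underside; leave alone
- album: blue album lying flat, 150 x 210 x 22 mm; loose. Origin: centre of its underside; leave alone
Not all that is in view belongs to the job. There is more than one size of the paperweight; the one meant has the size given above.

How it is judged:
On the way, in this order (a step that is already met when the one before it is completed fails the run):
1. fingertips pull on the tray from behind its far rim (x of the grasp point in the frame of tray above 0.062 m and contact force between the fingers and tray above 1 N), for 0.1 s.
2. tray square and centred on the stop, leaning on its sprung bar with 4 to 14 N for half a second (contact force between tray and stop between 4 and 14 N and angle between the x axis of tray and the x axis of stop, either way round below 0.08 rad and y of tray in the frame of stop between -0.035 and 0.035 m), for 0.5 s.
3. paperweight lies in the near compartment while the tray touches the bar (contact force between tray and stop above 0.3 N and z of paperweight in the frame of tray below 0.013 m and x of paperweight in the frame of tray between -0.066 and -0.006 m and y of paperweight in the frame of tray between -0.03 and 0.03 m), for 0.2 s.
At the end, for the whole second after the job is handed in: Tray touching the red bar (0.3 N or more), square to the stop within 0.08 rad, centred within 35 mm; paperweight flat in the near compartment, lengthwise within 0.3 rad, within 30 mm of its middle; inkstone in the far compartment; all at rest (contact force between tray and stop above 0.3 N and angle between the x axis of tray and the x axis of stop, either way round below 0.08 rad and y of tray in the frame of stop between -0.035 and 0.035 m and z of paperweight in the frame of tray between 0.002 and 0.011 m and angle between paperweight's own z axis and vertical below 0.1 rad and angle between the x axis of paperweight and the y axis of tray, either way round below 0.3 rad and x of paperweight in the frame of tray between -0.066 and -0.006 m and y of paperweight in the frame of tray between -0.03 and 0.03 m and x of inkstone in the frame of tray above 0.02 m and z of inkstone in the frame of tray below 0.011 m and linear speed of each of tray, paperweight below 0.01 m/s).
It fails at once if the sprung bar is rammed against its end (more than 16 N between tray and stop) (contact force between tray and stop above 16 N).
It fails at once if the tray is lifted (15 mm) or tipped (0.15 rad) (height (world z) of tray above 0.015 m or angle between tray's own z axis and vertical above 0.15 rad).
It fails at once if one of the other things on the table is disturbed (moved 25 mm) (distance of any of water_pot, ink_bottle, brush_cup, seal, colour_dish, album from where it was at the start of the episode above 0.025 m).
It also fails if it takes over 72 s, if anything falls off the work surface, if the arm or the gripper's body presses on something with over 40 N, if the wrist force passes 120 N, or if a joint passes its speed limit or range.

## Robot

A 6-joint arm with a two-finger parallel gripper is mounted at the origin on the work surface. World frame = base frame: x ahead of the robot, y to its left, z up, the work surface at z = 0. Lengths are in m, angles in rad, forces in N, time in s.
With the tool pointing down it reaches from about 0.275 to 0.725 m from the base axis. Payload 15.9 kg.
Tool frame: the origin (TCP) lies at the very end of the fingers, on their centre line; the grasp point (between the pads) lies 19 mm behind it; z points along the fingers, y is the line along which they close (so a half turn about z gives the same grasp; the last joint's range is limited). The gripper opens to 85 mm and grips with 20 to 120 N. Pads are 22 mm wide; open, the fingers measure 114 mm over their backs; the gripper's body (76 mm by 85 mm) begins 54 mm behind the grasp point. The pads swing forward as they close: fully open they stand 13 mm farther back than shut.
Start: joints at [1.169, 0.213, -0.034, 1.323, 0, 1.571], TCP at [0.196, 0.46, 0.231] pointing down, gripper open.
Joint ranges: [-2.98, 2.98], [-0.74, 1.72], [-1.14, 1.35], [-2.1, 2.04], [-1.57, 1.44], [-3.14, 3.14]. Speed limits (rad/s): [1.89, 1.89, 2.39, 2.57, 3.14, 3.14].

## Interface

Orientations are given as a 3x3 rotation matrix whose columns are the frame's x, y, z axes.
In Python, from plant import ctrl gives the robot as it stands. The module is installed in compiled form; this text tells all that it offers.
- The arm moves only by the tool arm_command, never from a script. Its argument "moves" is a list of rows, each an object of numbers: "grip": the opening, from 0 (shut) to 1 (fully open); "dx", "dy", "dz": the shift along the tool's x, y, z in m; "spin": the turn about the tool's z in degrees. A call has 1 to 8 rows; each row shifts and turns the commanded pose from where the row before left it, along the tool's axes as they then stand; what a row does not reach is not made up. A row lasts 1/8 s, in which the tool goes at most 62.5 mm and 10.7 degrees, less where a joint would pass 70% of its speed; a pose out of reach is approached as far as the arm can. A call with a gripper value outside its range is refused whole. The fingers move at their own pace and stop on an object; the grip force is fixed at half the most. Time passes only in rows, so rows that do not move let the fingers close. It gives the time, the measured TCP pose, the force, the opening and the grip force at its end, in the units of the state.
- ctrl.sense(): the state, without advancing time (a new reading comes with each control period).
- ctrl.snapshot(name): name is "scene" or "top"; returns a dict with "color" (420x560x3 uint8, blue, green, red), "fovy" (degrees; the focal length in pixels is half the picture's height over the tangent of half this angle, whatever the lens; pixels are square), "cx", "cy" (the principal point, pixels), "eye" and "rotation" of the camera in the world. Camera axes: x right, y down, z forward; pixel columns grow to the right and rows downward; lengths in m; the calibration is good to about 2 mm. A picture is of the moment at which its call begins. There is no depth.
- ctrl.sign_off(): hands the job in; it is judged then, once.
Trained networks look in a picture, given as the dict that the camera call returned (one of the last four; its "shot" number tells which), for a name from the list of things; names that differ only in an ending like _2 or _b are one class to them, and where a whole thing is asked for, a point or a joint stands for the part that bears it (a point fixed in the world has none). Each returns a list of dicts, best first, with "confidence" (0 to 1); they miss things now and then, are a little off and sometimes report something else, mostly with a low value. They report only what shows in the picture. A call takes as long as a camera call. They do not tell look-alikes from the thing itself.
- ctrl.search_frame(thing, picture): "centre" ([x, y, z] in m, in the coordinates of the camera as it stood for that picture, good to about 4 mm: the middle of the surface that is visible of it).
- ctrl.cut_out(thing, picture): "mask" (420x560 bool, what is visible of it).
- ctrl.spot_point(thing, picture): "centre" ([x, y, z] in m, in the coordinates of the camera as it stood for that picture, good to about 4 mm: a listed point, or the origin of a listed thing).
The state is a dict: "t": time; "joints": joint angles; "joint_velocities": joint speeds; "effort": joint torques, N m; "tcp_pos": TCP position; "orientation": TCP orientation; "ft_force": force on the tool from outside, world axes, zero at the start; "ft_torque": the same for the moment, N m; "grip_width": finger opening in m; "gripper_force": force on a finger pad.
Only numpy, scipy, OpenCV 4.12 (cv2) and the standard library are available. Lean on these libraries where they do the work, as an engineer would, in place of code of your own. Each camera call takes 0.05 s, during which the arm holds its last target. There are 200 camera calls.

## Working session

There is one attempt and no reset: what is moved stays moved. The work goes in short steps, Python scripts to look and compute and a tool call to move; the robot and the scene stay as the last step left them, time stands still between calls to the robot, and variables do not carry over. Pictures are saved under pics/ and viewed, at most 10 in all, crops included, and the job is handed in when it is done.

Besides the shell and the picture viewer there is one more tool, called after "Call:" as name(argument=value, ...) on one line, values as JSON. arm_command: Moves the arm, as the interface text tells. Its arguments: {"type":"object","properties":{"moves":{"type":"array","items":{"type":"object","properties":{"grip":{"type":"number"},"dx":{"type":"number"},"dy":{"type":"number"},"dz":{"type":"number"},"spin":{"type":"number"}}}}},"required":["moves"]}

```bash
mkdir -p pics
cat > h.py <<'E'
from plant import ctrl
import numpy as np, cv2
def W(p,c): return np.array(p['eye'])+np.array(p['rotation'])@np.array(c)
def ray(p,u,v):
    f=210/np.tan(np.radians(p['fovy'])/2); d=np.array(p['rotation'])@np.array([(u-p['cx'])/f,(v-p['cy'])/f,1]); return np.array(p['eye']),d
def atz(p,u,v,z):
    e,d=ray(p,u,v); return e+d*(z-e[2])/d[2]
def pix(p,w):
    f=210/np.tan(np.radians(p['fovy'])/2); c=np.array(p['rotation']).T@(np.array(w)-np.array(p['eye'])); return np.array([p['cx']+f*c[0]/c[2],p['cy']+f*c[1]/c[2]])
E
python3 - <<'E'
from h import *
s=ctrl.sense(); print(s['t'],s['tcp_pos'],np.round(s['orientation'],3).tolist(),s['ft_force'],s['grip_width'])
for n in('scene','top'):
    p=ctrl.snapshot(n); cv2.imwrite(f'pics/{n}0.png',p['color']); print(n,p['eye'],p['fovy'])
    for t in['tray','tray_far_rim','tray_near_half','stop','bar_line','inkstone','paperweight','water_pot','ink_bottle','brush_cup','seal','colour_dish','album']:
        r=ctrl.spot_point(t,p)
        print(t,[(np.round(W(p,q['centre']),3).tolist(),np.round(pix(p,W(p,q['centre']))).tolist(),round(q['confidence'],2)) for q in r[:3]])
E
```

```text
0.0 [0.19540198 0.45988774 0.23082217] [[-0.92, 0.391, -0.0], [0.391, 0.92, -0.001], [0.0, -0.001, -1.0]] [0.25940614 0.58720832 0.04524466] 0.08509480830986749
scene [1.15974395 0.64228743 0.79341422] 53.98286762797523
tray [([0.609, -0.058, 0.001], [230.0, 221.0], 0.93), ([0.403, -0.031, 0.022], [285.0, 188.0], 0.71)]
tray_far_rim [([0.684, -0.064, 0.031], [207.0, 225.0], 0.77)]
tray_near_half [([0.569, -0.058, 0.008], [240.0, 213.0], 0.83)]
stop [([0.422, -0.031, -0.003], [281.0, 197.0], 0.83)]
bar_line [([0.401, -0.028, 0.019], [287.0, 189.0], 0.96), ([0.516, 0.347, 0.004], [366.0, 278.0], 0.4)]
inkstone [([0.639, -0.055, 0.008], [222.0, 225.0], 0.62)]
paperweight [([0.514, 0.344, 0.003], [366.0, 277.0], 0.85), ([0.511, 0.21, 0.002], [324.0, 250.0], 0.65), ([0.572, -0.057, 0.011], [239.0, 213.0], 0.63)]
water_pot [([0.486, -0.337, -0.0], [202.0, 166.0], 0.59), ([0.513, 0.346, 0.001], [366.0, 278.0], 0.18)]
ink_bottle []
brush_cup [([0.664, -0.445, 0.001], [138.0, 174.0], 0.73), ([0.421, -0.03, 0.003], [282.0, 196.0], 0.58)]
seal []
colour_dish [([0.287, -0.438, 0.003], [227.0, 13
[... 315 characters left out ...]
, 185.0], 0.51)]
tray_near_half [([0.572, -0.057, 0.004], [325.0, 185.0], 0.81)]
stop [([0.42, -0.028, 0.003], [317.0, 232.0], 0.55)]
bar_line [([0.404, -0.023, 0.02], [316.0, 237.0], 0.94)]
inkstone [([0.643, -0.053, 0.008], [323.0, 163.0], 0.66)]
paperweight [([0.516, 0.214, 0.006], [241.0, 203.0], 0.66), ([0.522, 0.349, -0.002], [199.0, 202.0], 0.6)]
water_pot [([0.482, -0.343, 0.004], [416.0, 212.0], 0.78)]
ink_bottle [([0.669, 0.431, -0.0], [174.0, 158.0], 0.9)]
brush_cup [([0.657, -0.438, -0.002], [442.0, 158.0], 0.92)]
seal [([0.336, 0.481, 0.002], [156.0, 261.0], 0.49)]
colour_dish [([0.287, -0.437, -0.004], [449.0, 273.0], 0.71)]
album [([0.48, 0.601, -0.002], [121.0, 216.0], 0.75)]
```

Run:
```python
from h import *
p=ctrl.snapshot('top'); c=p['color']
cv2.imwrite('pics/a.png',cv2.resize(c[120:300,180:400],None,fx=3.3,fy=3.3,interpolation=cv2.INTER_CUBIC))
```

```text
(no output)
```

View pics/a.png

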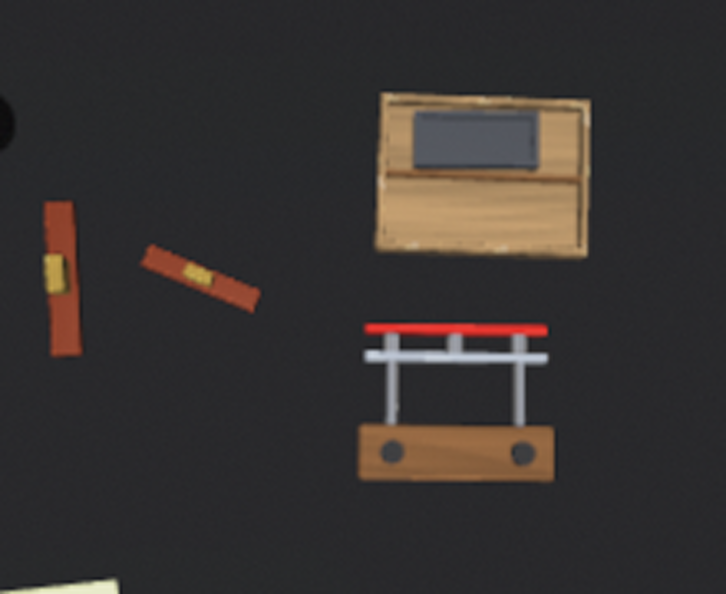

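View pics/scene0.png

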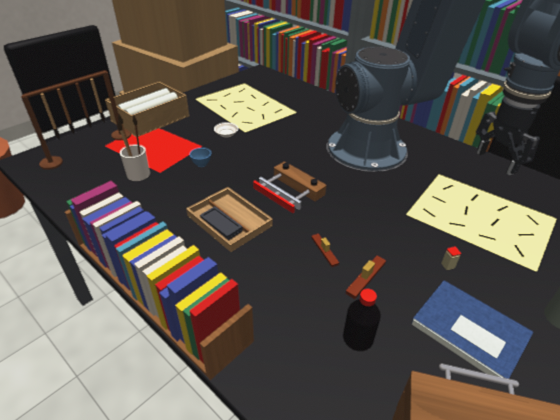

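The top crop shows the tray at crop px (485,175), the red bar at (455,330) and two paperweight look-alikes. The left one at (62,278) is about 46 px, or 146 mm, long; the right one at (200,277) is about 115 mm. So I choose the left one, at world (0.52, 0.348). Next I measure the angles.

```bash
cat > m.py <<'E'
from h import *
def meas(p=None):
    p=p or ctrl.snapshot('top'); c=p['color'].astype(int); out={}
    red=((c[...,2]>150)&(c[...,1]<80)&(c[...,0]<80)).astype(np.uint8); red[:, :260]=0; red[:,400:]=0; red[:140]=0;red[300:]=0
    v,u=np.nonzero(red); q=np.array([atz(p,a,b,.034)[:2] for a,b in zip(u,v)])
    cy=np.linspace(q[:,1].min()+.01,q[:,1].max()-.01,20); fx=[q[abs(q[:,1]-y)<.006][:,0].max() for y in cy]
    k=np.polyfit(cy,fx,1); mid=(q[:,1].min()+q[:,1].max())/2
    out['bar']=dict(face_x=np.polyval(k,mid),y=mid,ang=-np.arctan(k[0]),w=np.ptp(q[:,1]))
    for t,z in(('tray',.028),('stop',.04),('paperweight',.014),('inkstone',.028)):
        L=[]
        for r in ctrl.cut_out(t,p)[:3]:
            v,u=np.nonzero(r['mask']); q=np.array([atz(p,a,b,z)[:2] for a,b in zip(u,v)],np.float32)
            R=cv2.minAreaRect(q*1000); L.append((np.round(cv2.boxPoints(R)).tolist(),np.round(R[0]).tolist(),np.round(R[1]),round(r['confidence'],2)))
        out[t]=L
    return out
if __name__=='__main__':
    o=meas()
    for k in o:print(k,o[k])
E
python3 m.py
```

```text
bar {'face_x': np.float64(0.46281470111092643), 'y': np.float64(-0.029048014313271496), 'ang': np.float64(-0.01303572391489115), 'w': np.float64(0.16710971876024416)}
tray [([[526.0, -156.0], [682.0, -163.0], [691.0, 37.0], [535.0, 44.0]], [609.0, -59.0], array([200., 156.]), 0.61), ([[320.0, -113.0], [462.0, -115.0], [465.0, 61.0], [322.0, 63.0]], [392.0, -26.0], array([176., 142.]), 0.47)]
stop [([[321.0, -114.0], [464.0, -116.0], [466.0, 61.0], [323.0, 63.0]], [393.0, -27.0], array([177., 144.]), 0.71)]
paperweight [([[440.0, 361.0], [442.0, 326.0], [593.0, 334.0], [591.0, 369.0]], [517.0, 348.0], array([152.,  35.]), 0.83)]
inkstone [([[615.0, -113.0], [670.0, -114.0], [671.0, 7.0], [616.0, 8.0]], [643.0, -53.0], array([121.,  55.]), 0.62), ([[320.0, -116.0], [465.0, -118.0], [468.0, 61.0], [322.0, 63.0]], [394.0, -28.0], array([179., 145.]), 0.47)]
```

Call:
arm_command(moves=[{"spin": -7.5, "grip": 1}, {"spin": -7.5}, {"spin": -7.3}, {"dx": -0.037, "dy": -0.037}, {"dx": -0.037, "dy": -0.037}, {"dx": -0.037, "dy": -0.037}, {"dx": -0.037, "dy": -0.037}, {"dx": -0.037, "dy": -0.037}])

```text
validation failed for argument at $.mo...
```

Call:
arm_command(moves=[{"dx": -0.037, "dy": -0.037}, {"dx": -0.037, "dy": -0.037}, {"dx": -0.037, "dy": -0.037}, {"dx": -0.037, "dy": -0.037}, {"dx": -0.037, "dy": -0.037}, {"dx": -0.037, "dy": -0.037}, {"dx": -0.037, "dy": -0.037}, {"dx": -0.037, "dy": -0.037}])

```text
validation failed for argument at $.mo...
```

Call:
arm_command(moves=[{"dx": 0, "dy": 0, "dz": 0, "spin": -7.5, "grip": 1}, {"dx": 0, "dy": 0, "dz": 0, "spin": -7.5, "grip": 1}, {"dx": 0, "dy": 0, "dz": 0, "spin": -7.3, "grip": 1}, {"dx": -0.037, "dy": -0.037, "dz": 0, "spin": 0, "grip": 1}, {"dx": -0.037, "dy": -0.037, "dz": 0, "spin": 0, "grip": 1}, {"dx": -0.037, "dy": -0.037, "dz": 0, "spin": 0, "grip": 1}, {"dx": -0.037, "dy": -0.037, "dz": 0, "spin": 0, "grip": 1}, {"dx": -0.037, "dy": -0.037, "dz": 0, "spin": 0, "grip": 1}])

```text
t: 2.7
tcp_pos: [0.3792, 0.2715, 0.2314]
orientation: [[-1.0, 0.012, 0.0], [0.012, 1.0, 0.0], [-0.0, 0.0, -1.0]]
ft_force: [0.3, 1.3, 1.0]
grip_width: 0.0858
gripper_force: 0.0
```

Call:
arm_command(moves=[{"dx": -0.042, "dy": -0.041, "dz": 0, "spin": 0, "grip": 1}, {"dx": -0.042, "dy": -0.041, "dz": 0, "spin": 0, "grip": 1}, {"dx": -0.042, "dy": -0.041, "dz": 0, "spin": 0, "grip": 1}, {"dx": -0.042, "dy": -0.041, "dz": 0, "spin": 0, "grip": 1}, {"dx": -0.042, "dy": -0.041, "dz": 0, "spin": 0, "grip": 1}, {"dx": -0.042, "dy": -0.041, "dz": 0, "spin": 0, "grip": 1}, {"dx": -0.042, "dy": -0.041, "dz": 0, "spin": 0, "grip": 1}, {"dx": -0.042, "dy": -0.041, "dz": 0, "spin": 0, "grip": 1}])

```text
t: 3.7
tcp_pos: [0.7083, -0.0577, 0.2315]
orientation: [[-1.0, 0.013, 0.0], [0.013, 1.0, -0.0], [-0.0, -0.0, -1.0]]
ft_force: [1.6, 1.3, 1.0]
grip_width: 0.0856
gripper_force: 0.0
```

Call:
arm_command(moves=[{"dx": 0, "dy": 0, "dz": 0.035, "spin": 0, "grip": 1}, {"dx": 0, "dy": 0, "dz": 0.04, "spin": 0, "grip": 1}, {"dx": 0, "dy": 0, "dz": 0.04, "spin": 0, "grip": 1}, {"dx": 0, "dy": 0, "dz": 0.04, "spin": 0, "grip": 1}, {"dx": 0, "dy": 0, "dz": 0.025, "spin": 0, "grip": 1}, {"dx": 0, "dy": 0, "dz": 0, "spin": 0, "grip": 1}])

```text
t: 4.45
tcp_pos: [0.7058, -0.0559, 0.0495]
orientation: [[-1.0, 0.013, -0.004], [0.013, 1.0, 0.0], [0.004, 0.0, -1.0]]
ft_force: [-0.7, -0.1, -0.8]
grip_width: 0.0853
gripper_force: 0.0
```

Run:
```python
from h import *
s=ctrl.sense(); print(s['t'],s['tcp_pos'])
p=ctrl.snapshot('scene'); cv2.imwrite('pics/b.png',cv2.resize(p['color'][120:290,130:330],None,fx=3.5,fy=3.5,interpolation=cv2.INTER_CUBIC))
```

```text
4.45 [ 0.70581642 -0.05587928  0.04954249]
```

View pics/b.png

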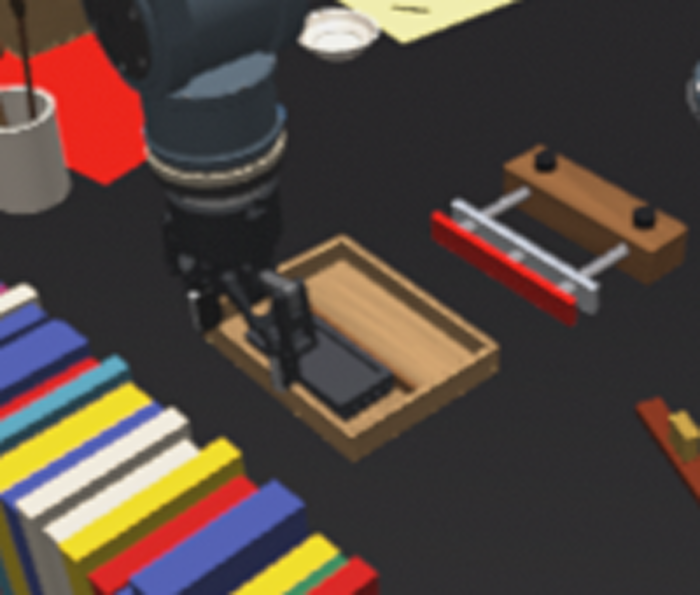

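The crop shows the fingers at px (205,310) and (285,370), just beyond the far rim and still above it. I'll move 8 mm further out and look from the top before going down.

Call:
arm_command(moves=[{"dx": -0.008, "dy": 0, "dz": 0, "spin": 0, "grip": 1}, {"dx": 0, "dy": 0, "dz": 0, "spin": 0, "grip": 1}, {"dx": 0, "dy": 0, "dz": 0, "spin": 0, "grip": 1}])

```text
t: 4.88
tcp_pos: [0.7156, -0.0561, 0.0521]
orientation: [[-1.0, 0.013, 0.001], [0.013, 1.0, -0.0], [-0.001, -0.0, -1.0]]
ft_force: [-0.5, 0.2, 0.0]
grip_width: 0.0854
gripper_force: 0.0
```

Run:
```python
from h import *
s=ctrl.sense(); print(s['t'],s['tcp_pos'],s['orientation'][0],s['ft_force'])
p=ctrl.snapshot('scene'); print(s['joints'])
# where would the rim pixels and finger tips be
for w in ([.692,-.013,.0625],[.692,-.099,.0625],[.689,-.013,.028],[.684,-.099,.028]): print(w,pix(p,w))
c=p['color'][190:250,170:260]; cv2.imwrite('pics/c.png',cv2.resize(c,None,fx=8,fy=8,interpolation=cv2.INTER_CUBIC))
```

```text
4.875 [ 0.71564966 -0.05610072  0.05210356] [-9.99920729e-01  1.25632565e-02  8.37064855e-04] [-0.52844529  0.17902033  0.02105079]
[-7.82283246e-02  7.46054867e-01  3.43427693e-01  1.16732898e+00
 -6.84455138e-06 -6.56647664e-02]
[0.692, -0.013, 0.0625] [215.61806526 226.98711927]
[0.692, -0.099, 0.0625] [194.96383409 211.97389343]
[0.689, -0.013, 0.028] [217.6221337  235.98516349]
[0.684, -0.099, 0.028] [198.77005669 220.07937081]
```

View pics/c.png

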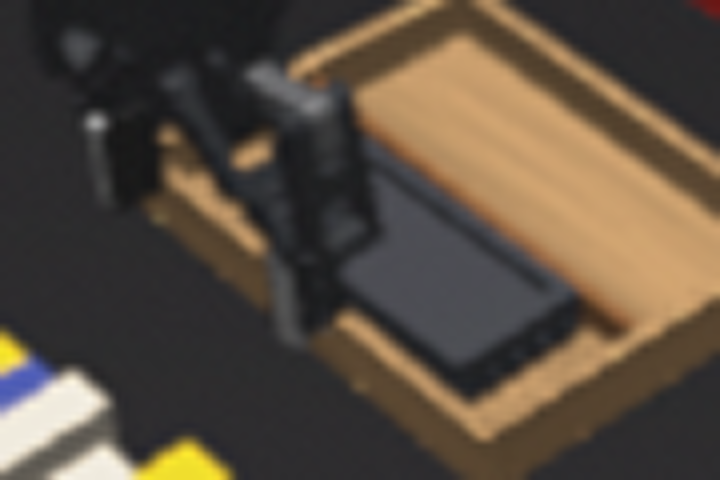

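The fingertip's tray-side edge is at crop (335,300), clear behind the rim line. Descending.

Call:
arm_command(moves=[{"dx": 0, "dy": 0, "dz": 0.02, "spin": 0, "grip": 1}, {"dx": 0, "dy": 0, "dz": 0.015, "spin": 0, "grip": 1}, {"dx": 0, "dy": 0, "dz": 0.01, "spin": 0, "grip": 1}, {"dx": 0, "dy": 0, "dz": 0.005, "spin": 0, "grip": 1}, {"dx": 0, "dy": 0, "dz": 0, "spin": 0, "grip": 1}])

```text
t: 5.55
tcp_pos: [0.7152, -0.0561, 0.0015]
orientation: [[-1.0, 0.013, -0.0], [0.013, 1.0, 0.0], [0.0, 0.0, -1.0]]
ft_force: [0.6, 0.6, -0.1]
grip_width: 0.0856
gripper_force: 0.0
```

Call:
arm_command(moves=[{"dx": 0.003, "dy": 0, "dz": 0, "spin": 0, "grip": 1}, {"dx": 0.003, "dy": 0, "dz": 0, "spin": 0, "grip": 1}, {"dx": 0.003, "dy": 0, "dz": 0, "spin": 0, "grip": 1}, {"dx": 0.003, "dy": 0, "dz": 0, "spin": 0, "grip": 1}, {"dx": 0.003, "dy": 0, "dz": 0, "spin": 0, "grip": 1}])

```text
t: 6.18
tcp_pos: [0.7, -0.0559, 0.0016]
orientation: [[-1.0, 0.013, -0.0], [0.013, 1.0, 0.0], [0.0, 0.0, -1.0]]
ft_force: [0.3, -0.1, 0.2]
grip_width: 0.0857
gripper_force: 0.0
```

Call:
arm_command(moves=[{"dx": 0.002, "dy": 0, "dz": 0, "spin": 0, "grip": 1}, {"dx": 0.002, "dy": 0, "dz": 0, "spin": 0, "grip": 1}, {"dx": 0.002, "dy": 0, "dz": 0, "spin": 0, "grip": 1}, {"dx": 0.002, "dy": 0, "dz": 0, "spin": 0, "grip": 1}])

```text
t: 6.68
tcp_pos: [0.6924, -0.0557, 0.0016]
orientation: [[-1.0, 0.013, 0.001], [0.013, 1.0, 0.0], [-0.001, 0.0, -1.0]]
ft_force: [4.6, 0.3, -0.8]
grip_width: 0.0858
gripper_force: 1.7
```

Call:
arm_command(moves=[{"dx": 0.003, "dy": 0.001, "dz": 0, "spin": 0, "grip": 1}, {"dx": 0.004, "dy": 0.002, "dz": 0, "spin": 0, "grip": 1}, {"dx": 0.004, "dy": 0.002, "dz": 0, "spin": 0, "grip": 1}, {"dx": 0.004, "dy": 0.002, "dz": 0, "spin": 0, "grip": 1}, {"dx": 0.004, "dy": 0.002, "dz": 0, "spin": 0, "grip": 1}, {"dx": 0.004, "dy": 0.002, "dz": 0, "spin": 0, "grip": 1}, {"dx": 0.004, "dy": 0.002, "dz": 0, "spin": 0, "grip": 1}, {"dx": 0.004, "dy": 0.002, "dz": 0, "spin": 0, "grip": 1}])

```text
t: 7.68
tcp_pos: [0.6612, -0.0403, 0.0016]
orientation: [[-1.0, 0.013, 0.0], [0.013, 1.0, -0.0], [-0.0, -0.0, -1.0]]
ft_force: [3.5, -2.2, 0.1]
grip_width: 0.0853
gripper_force: 2.1
```

```bash
cat > q.py <<'E'
from h import *
s=ctrl.sense(); print(s['t'],s['tcp_pos'],s['ft_force'])
for n in('top','scene'):
    p=ctrl.snapshot(n)
    for t in('tray','tray_near_half','bar_line'):
        r=ctrl.spot_point(t,p)[:1]; print(n,t,[np.round(W(p,q['centre']),4).tolist() for q in r])
    if n=='top':
        r=ctrl.cut_out('tray',p)
        if r:
            v,u=np.nonzero(r[0]['mask']); q=np.array([atz(p,a,b,.028)[:2] for a,b in zip(u,v)],np.float32)
            print(np.round(cv2.boxPoints(cv2.minAreaRect(q*1000))).tolist())
            # near edge line
            ys=np.linspace(q[:,1].min()+.02,q[:,1].max()-.02,25); k=np.polyfit(ys,[q[abs(q[:,1]-y)<.005][:,0].min() for y in ys],1); print('near edge ang',-np.arctan(k[0]),'yrange',q[:,1].min(),q[:,1].max())
E
python3 q.py
```

```text
7.675 [ 0.66123126 -0.04029991  0.00163891] [ 3.54919515 -2.17267185  0.10507435]
top tray []
top tray_near_half []
top bar_line []
scene tray [[0.5744, -0.0463, -0.0002]]
scene tray_near_half [[0.5343, -0.0438, 0.0085]]
scene bar_line [[0.4046, -0.0296, 0.0215]]
```

Call:
arm_command(moves=[{"dx": 0.004, "dy": 0.002, "dz": 0, "spin": 0, "grip": 1}, {"dx": 0.004, "dy": 0.002, "dz": 0, "spin": 0, "grip": 1}, {"dx": 0.004, "dy": 0.002, "dz": 0, "spin": 0, "grip": 1}, {"dx": 0.004, "dy": 0.002, "dz": 0, "spin": 0, "grip": 1}, {"dx": 0.004, "dy": 0.002, "dz": 0, "spin": 0, "grip": 1}, {"dx": 0.004, "dy": 0.002, "dz": 0, "spin": 0, "grip": 1}, {"dx": 0.002, "dy": 0.001, "dz": 0, "spin": 0, "grip": 1}])

```text
t: 9.0
tcp_pos: [0.6354, -0.027, 0.0017]
orientation: [[-1.0, 0.012, 0.0], [0.012, 1.0, -0.0], [-0.0, -0.0, -1.0]]
ft_force: [3.2, -2.4, -1.3]
grip_width: 0.0852
gripper_force: 1.8
```

```bash
python3 q.py
```

```text
9.0 [ 0.63542173 -0.02695798  0.00165645] [ 3.24162768 -2.42139127 -1.31000393]
top tray []
top tray_near_half []
top bar_line []
[[477.0, 35.0], [626.0, 33.0], [627.0, 65.0], [477.0, 67.0]]
near edge ang -3.006531171671297e-14 yrange 0.032991104 0.06652869
scene tray [[0.5476, -0.0331, 0.001]]
scene tray_near_half [[0.5112, -0.0323, 0.0088]]
scene bar_line [[0.4007, -0.0283, 0.02]]
```

Call:
arm_command(moves=[{"dx": 0.001, "dy": 0, "dz": 0, "spin": 0, "grip": 1}, {"dx": 0.001, "dy": 0, "dz": 0, "spin": 0, "grip": 1}, {"dx": 0.001, "dy": 0, "dz": 0, "spin": 0, "grip": 1}, {"dx": 0.001, "dy": 0, "dz": 0, "spin": 0, "grip": 1}, {"dx": 0.001, "dy": 0, "dz": 0, "spin": 0, "grip": 1}, {"dx": 0.001, "dy": 0, "dz": 0, "spin": 0, "grip": 1}, {"dx": 0.001, "dy": 0, "dz": 0, "spin": 0, "grip": 1}, {"dx": 0.001, "dy": 0, "dz": 0, "spin": 0, "grip": 1}])

```text
t: 10.45
tcp_pos: [0.6275, -0.027, 0.0016]
orientation: [[-1.0, 0.013, 0.0], [0.013, 1.0, 0.0], [-0.0, 0.0, -1.0]]
ft_force: [3.5, 0.5, -1.7]
grip_width: 0.0853
gripper_force: 1.8
```

Call:
arm_command(moves=[{"dx": 0.001, "dy": 0, "dz": 0, "spin": 0, "grip": 1}, {"dx": 0.001, "dy": 0, "dz": 0, "spin": 0, "grip": 1}])

```text
t: 10.7
tcp_pos: [0.6255, -0.027, 0.0016]
orientation: [[-1.0, 0.013, 0.0], [0.013, 1.0, -0.0], [-0.0, -0.0, -1.0]]
ft_force: [3.3, 0.1, -2.3]
grip_width: 0.0854
gripper_force: 1.8
```

Call:
arm_command(moves=[{"dx": 0.001, "dy": 0, "dz": 0, "spin": 0, "grip": 1}, {"dx": 0.001, "dy": 0, "dz": 0, "spin": 0, "grip": 1}])

```text
t: 10.95
tcp_pos: [0.6237, -0.027, 0.0016]
orientation: [[-1.0, 0.013, 0.0], [0.013, 1.0, -0.0], [-0.0, -0.0, -1.0]]
ft_force: [3.9, 0.2, -2.9]
grip_width: 0.0853
gripper_force: 2.4
```

Call:
arm_command(moves=[{"dx": 0.001, "dy": 0, "dz": 0, "spin": 0, "grip": 1}, {"dx": 0.001, "dy": 0, "dz": 0, "spin": 0, "grip": 1}])

```text
t: 11.2
tcp_pos: [0.6219, -0.0271, 0.0016]
orientation: [[-1.0, 0.013, 0.001], [0.013, 1.0, -0.0], [-0.001, -0.0, -1.0]]
ft_force: [7.1, -0.4, -3.6]
grip_width: 0.0852
gripper_force: 3.5
```

Call:
arm_command(moves=[{"dx": 0.001, "dy": 0, "dz": 0, "spin": 0, "grip": 1}, {"dx": 0, "dy": 0, "dz": 0, "spin": 0, "grip": 1}])

```text
t: 11.45
tcp_pos: [0.6211, -0.0271, 0.0017]
orientation: [[-1.0, 0.013, 0.001], [0.013, 1.0, -0.0], [-0.001, -0.0, -1.0]]
ft_force: [6.6, -1.2, -4.6]
grip_width: 0.0856
gripper_force: 3.6
```

Call:
arm_command(moves=[{"dx": 0.001, "dy": 0, "dz": 0.001, "spin": 0, "grip": 1}, {"dx": 0, "dy": 0, "dz": 0, "spin": 0, "grip": 1}])

```text
t: 11.7
tcp_pos: [0.6211, -0.0271, 0.0015]
orientation: [[-1.0, 0.013, 0.003], [0.013, 1.0, -0.0], [-0.003, -0.0, -1.0]]
ft_force: [8.7, -0.7, 2.1]
grip_width: 0.0854
gripper_force: 4.5
```

Call:
arm_command(moves=[{"dx": 0.001, "dy": 0, "dz": 0, "spin": 0, "grip": 1}, {"dx": 0, "dy": 0, "dz": 0, "spin": 0, "grip": 1}, {"dx": 0, "dy": 0, "dz": 0, "spin": 0, "grip": 1}])

```text
t: 12.08
tcp_pos: [0.6203, -0.0271, 0.0015]
orientation: [[-1.0, 0.013, 0.003], [0.013, 1.0, -0.0], [-0.003, -0.0, -1.0]]
ft_force: [11.4, -0.9, 0.4]
grip_width: 0.0854
gripper_force: 5.3
```

```bash
python3 q.py
python3 - <<'E'
from h import *
p=ctrl.snapshot('scene'); cv2.imwrite('pics/d.png',cv2.resize(p['color'][150:260,180:340],None,fx=4.5,fy=4.5,interpolation=cv2.INTER_CUBIC))
E
```

```text
12.075 [ 0.62032616 -0.02705625  0.00153051] [11.36532782 -0.91565932  0.37815345]
top tray []
top tray_near_half []
top bar_line [[0.2817, -0.438, -0.0005]]
[[461.0, 32.0], [610.0, 30.0], [611.0, 65.0], [461.0, 67.0]]
near edge ang 2.008592872286641e-14 yrange 0.0301026 0.066742845
scene tray [[0.6119, -0.0339, 0.0303]]
scene tray_near_half [[0.4967, -0.0347, 0.0062]]
scene bar_line [[0.4023, -0.0291, 0.0234]]
```

View pics/d.png

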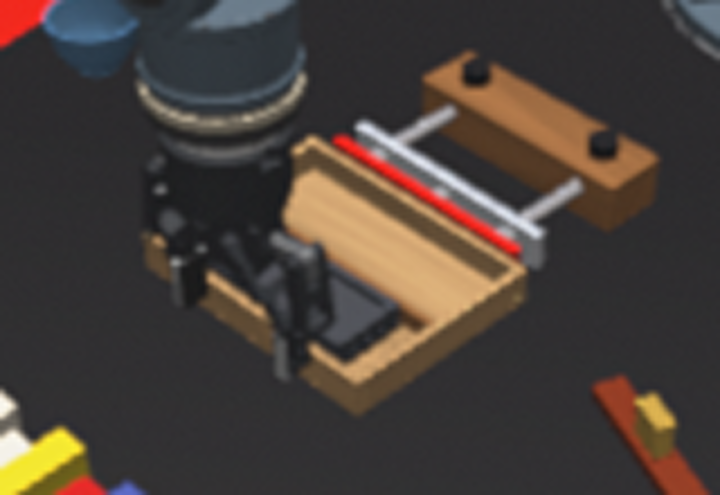

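The crop shows the tray flush with the red bar (from px (335,140) to (520,250)), and square to it. I'll hold, then ease off slowly.

Call:
arm_command(moves=[{"dx": 0, "dy": 0, "dz": 0, "spin": 0, "grip": 1}, {"dx": 0, "dy": 0, "dz": 0, "spin": 0, "grip": 1}, {"dx": 0, "dy": 0, "dz": 0, "spin": 0, "grip": 1}, {"dx": 0, "dy": 0, "dz": 0, "spin": 0, "grip": 1}, {"dx": 0, "dy": 0, "dz": 0, "spin": 0, "grip": 1}, {"dx": 0, "dy": 0, "dz": 0, "spin": 0, "grip": 1}])

```text
t: 13.32
tcp_pos: [0.6203, -0.0271, 0.0015]
orientation: [[-1.0, 0.013, 0.003], [0.013, 1.0, -0.0], [-0.003, -0.0, -1.0]]
ft_force: [11.0, -0.2, 1.2]
grip_width: 0.0853
gripper_force: 5.3
```

Call:
arm_command(moves=[{"dx": -0.0005, "dy": 0, "dz": 0, "spin": 0, "grip": 1}, {"dx": -0.0005, "dy": 0, "dz": 0, "spin": 0, "grip": 1}, {"dx": -0.0005, "dy": 0, "dz": 0, "spin": 0, "grip": 1}, {"dx": -0.0005, "dy": 0, "dz": 0, "spin": 0, "grip": 1}, {"dx": -0.0005, "dy": 0, "dz": 0, "spin": 0, "grip": 1}, {"dx": -0.0005, "dy": 0, "dz": 0, "spin": 0, "grip": 1}, {"dx": -0.0005, "dy": 0, "dz": 0, "spin": 0, "grip": 1}, {"dx": -0.0005, "dy": 0, "dz": 0, "spin": 0, "grip": 1}])

```text
t: 14.32
tcp_pos: [0.6223, -0.0269, 0.0004]
orientation: [[-1.0, 0.013, -0.001], [0.013, 1.0, 0.0], [0.001, 0.0, -1.0]]
ft_force: [0.5, -0.5, 0.8]
grip_width: 0.0854
gripper_force: 0.0
```

Call:
arm_command(moves=[{"dx": -0.0005, "dy": 0, "dz": 0, "spin": 0, "grip": 1}, {"dx": -0.0005, "dy": 0, "dz": 0, "spin": 0, "grip": 1}, {"dx": -0.0005, "dy": 0, "dz": 0, "spin": 0, "grip": 1}, {"dx": -0.0005, "dy": 0, "dz": 0, "spin": 0, "grip": 1}, {"dx": -0.0005, "dy": 0, "dz": 0, "spin": 0, "grip": 1}, {"dx": -0.0005, "dy": 0, "dz": 0, "spin": 0, "grip": 1}, {"dx": -0.001, "dy": 0, "dz": 0, "spin": 0, "grip": 1}, {"dx": -0.001, "dy": 0, "dz": 0, "spin": 0, "grip": 1}])

```text
t: 15.32
tcp_pos: [0.6277, -0.027, 0.0006]
orientation: [[-1.0, 0.013, 0.0], [0.013, 1.0, -0.0], [-0.0, -0.0, -1.0]]
ft_force: [-0.4, -0.5, -0.2]
grip_width: 0.0854
gripper_force: 0.0
```

Call:
arm_command(moves=[{"dx": -0.008, "dy": 0, "dz": 0, "spin": 0, "grip": 1}, {"dx": -0.008, "dy": 0, "dz": 0, "spin": 0, "grip": 1}, {"dx": 0, "dy": 0, "dz": -0.03, "spin": 0, "grip": 1}, {"dx": 0, "dy": 0, "dz": -0.04, "spin": 0, "grip": 1}, {"dx": 0, "dy": 0, "dz": -0.04, "spin": 0, "grip": 1}, {"dx": 0, "dy": 0, "dz": -0.04, "spin": 0, "grip": 1}, {"dx": 0.008, "dy": 0.025, "dz": 0, "spin": -3.6, "grip": 1}, {"dx": 0.016, "dy": 0.05, "dz": 0, "spin": 0, "grip": 1}])

```text
t: 16.32
tcp_pos: [0.6183, 0.0467, 0.1509]
orientation: [[-0.999, -0.049, 0.001], [-0.049, 0.999, -0.0], [-0.001, -0.0, -1.0]]
ft_force: [-0.3, 1.1, 0.3]
grip_width: 0.0855
gripper_force: 0.0
```

Run:
```python
from h import *
s=ctrl.sense(); print(s['t'],s['tcp_pos'],s['joints'])
T=ctrl.snapshot('top'); S=ctrl.snapshot('scene')
P=[]
for p,(u0,v0) in((T,(199,203)),(S,(367,272))):
    c=p['color'].astype(int); sub=np.zeros(c.shape[:2],bool); sub[v0-26:v0+27,u0-26:u0+27]=1
    brass=sub&(c[...,2]>120)&(c[...,1]>.6*c[...,2])&(c[...,0]<.7*c[...,1]); v,u=np.nonzero(brass)
    P.append((u,v)); print(len(u),u.min(),u.max(),v.min(),v.max(),u.mean(),v.mean())
    w=sub&(c[...,2]>90)&(c[...,1]<.6*c[...,2]); v,u=np.nonzero(w)
    q=np.array([atz(p,a,b,.014)[:2] for a,b in zip(u,v)]); 
    (cx,cy),sz,a=cv2.minAreaRect((q*1000).astype(np.float32)); d=np.linalg.svd(q-q.mean(0))[2][0]; print('wood',cx,cy,sz,a,'ang',np.degrees(np.arctan2(d[1],d[0])))
u,v=P[0]; print('grip top centre',atz(T,u.mean(),v.mean(),.048))
# triangulate brass centroids
e1,d1=ray(T,P[0][0].mean(),P[0][1].mean()); e2,d2=ray(S,P[1][0].mean(),P[1][1].mean())
t=np.linalg.lstsq(np.c_[d1,-d2],e2-e1,rcond=None)[0]; print('tri',e1+t[0]*d1,e2+t[1]*d2)
for t in('tray','tray_near_half','inkstone'):
  for p in(T,S): print(t,[np.round(W(p,q['centre']),4).tolist() for q in ctrl.spot_point(t,p)[:1]])
c=T['color']; cv2.imwrite('pics/e.png',cv2.resize(c[130:290,160:400],None,fx=3.2,fy=3.2,interpolation=cv2.INTER_CUBIC))
```

```text
16.325 [0.61833845 0.0467234  0.15087035] [ 7.55022420e-02  4.85118513e-01  1.48444463e-01  1.23280182e+00
 -1.62570967e-04  2.67780657e-02]
61 194 199 197 209 196.0983606557377 202.5737704918033
wood 517.211669921875 311.470947265625 (149.4794921875, 100.6232681274414) 3.730130195617676 ang -178.08384593677505
85 362 374 260 277 368.4117647058824 265.49411764705883
wood 512.4608764648438 364.2721252441406 (151.4192657470703, 68.82110595703125) 4.0820841789245605 ang 10.7017545567359
grip top centre [0.51411684 0.34682666 0.048     ]
tri [0.51407857 0.34676551 0.04826429] [0.51514238 0.34506101 0.048024  ]
tray []
tray [[0.5381, -0.0309, 0.0014]]
tray_near_half [[0.6589, -0.4386, -0.0027]]
tray_near_half [[0.4964, -0.0342, 0.0058]]
inkstone []
inkstone [[0.5664, -0.0298, 0.0089]]
```

View pics/e.png

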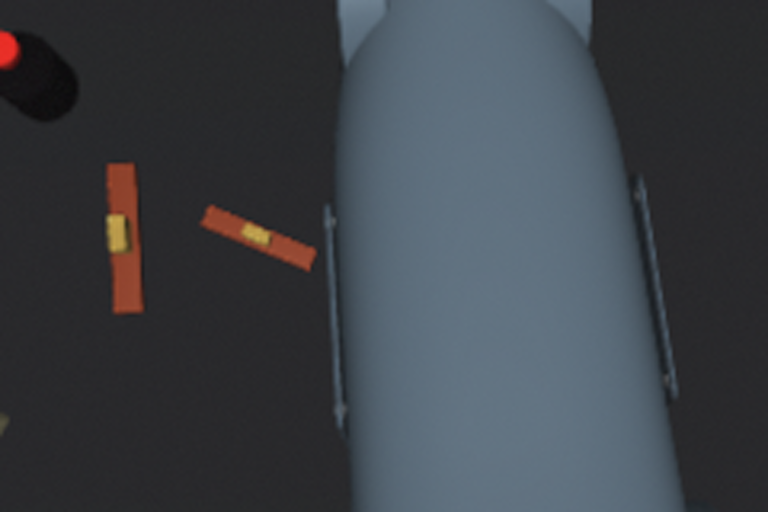

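The top crop shows the full-size paperweight at (120,235), with its brass grip at (118,233) and untouched. Moving above it.

Call:
arm_command(moves=[{"dx": 0.0147, "dy": 0.0507, "dz": 0, "spin": 0, "grip": 1}, {"dx": 0.0147, "dy": 0.0507, "dz": 0, "spin": 0, "grip": 1}, {"dx": 0.0147, "dy": 0.0507, "dz": 0, "spin": 0, "grip": 1}, {"dx": 0.0147, "dy": 0.0507, "dz": 0, "spin": 0, "grip": 1}, {"dx": 0.0147, "dy": 0.0507, "dz": 0, "spin": 0, "grip": 1}, {"dx": 0.0147, "dy": 0.0507, "dz": 0, "spin": 0, "grip": 1}, {"dx": 0, "dy": 0, "dz": 0.03, "spin": 0, "grip": 1}, {"dx": 0, "dy": 0, "dz": 0.02, "spin": 0, "grip": 1}])

```text
t: 17.73
tcp_pos: [0.514, 0.3464, 0.0992]
orientation: [[-0.999, -0.05, -0.001], [-0.05, 0.999, -0.001], [0.001, -0.001, -1.0]]
ft_force: [-0.6, -0.5, 0.1]
grip_width: 0.0858
gripper_force: 0.0
```

Call:
arm_command(moves=[{"dx": 0, "dy": 0, "dz": 0, "spin": 0, "grip": 1}, {"dx": 0, "dy": 0, "dz": 0, "spin": 0, "grip": 1}])

```text
t: 17.98
tcp_pos: [0.5148, 0.3463, 0.1014]
orientation: [[-0.999, -0.049, 0.001], [-0.049, 0.999, 0.001], [-0.001, 0.0, -1.0]]
ft_force: [0.6, 0.4, 1.0]
grip_width: 0.0857
gripper_force: 0.0
```

Call:
arm_command(moves=[{"dx": 0, "dy": 0, "dz": 0.025, "spin": 0, "grip": 1}, {"dx": 0, "dy": 0, "dz": 0.025, "spin": 0, "grip": 1}, {"dx": 0, "dy": 0, "dz": 0.02, "spin": 0, "grip": 1}, {"dx": 0, "dy": 0, "dz": 0.008, "spin": 0, "grip": 1}, {"dx": 0, "dy": 0, "dz": 0, "spin": 0, "grip": 1}, {"dx": 0, "dy": 0, "dz": 0, "spin": 0, "grip": 0.4}, {"dx": 0, "dy": 0, "dz": 0, "spin": 0, "grip": 0}, {"dx": 0, "dy": 0, "dz": 0, "spin": 0, "grip": 0}])

```text
t: 18.98
tcp_pos: [0.5143, 0.3466, 0.023]
orientation: [[-0.999, -0.05, 0.001], [-0.05, 0.999, 0.0], [-0.001, 0.0, -1.0]]
ft_force: [-0.3, -0.0, -0.8]
grip_width: 0.0319
gripper_force: 0.0
```

Call:
arm_command(moves=[{"dx": 0, "dy": 0, "dz": 0, "spin": 0, "grip": 0}, {"dx": 0, "dy": 0, "dz": 0, "spin": 0, "grip": 0}, {"dx": 0, "dy": 0, "dz": 0, "spin": 0, "grip": 0}, {"dx": 0, "dy": 0, "dz": 0, "spin": 0, "grip": 0}])

```text
t: 19.48
tcp_pos: [0.5141, 0.3465, 0.0228]
orientation: [[-0.999, -0.05, 0.0], [-0.05, 0.999, 0.0], [-0.0, 0.0, -1.0]]
ft_force: [-0.6, -0.8, 5.2]
grip_width: 0.0154
gripper_force: 59.0
```

Call:
arm_command(moves=[{"dx": 0, "dy": 0, "dz": -0.03, "spin": 0, "grip": 0}, {"dx": 0, "dy": 0, "dz": -0.035, "spin": -9.6, "grip": 0}, {"dx": 0, "dy": 0, "dz": -0.035, "spin": -9.6, "grip": 0}, {"dx": 0, "dy": 0, "dz": -0.01, "spin": -9.6, "grip": 0}, {"dx": 0, "dy": 0, "dz": 0, "spin": -9.6, "grip": 0}, {"dx": 0, "dy": 0, "dz": 0, "spin": -9.6, "grip": 0}, {"dx": 0, "dy": 0, "dz": 0, "spin": -9.6, "grip": 0}, {"dx": 0, "dy": 0, "dz": 0, "spin": -9.6, "grip": 0}])

```text
t: 20.48
tcp_pos: [0.5138, 0.3462, 0.1321]
orientation: [[-0.335, -0.942, -0.001], [-0.942, 0.335, -0.001], [0.001, 0.0, -1.0]]
ft_force: [-0.1, -0.1, -2.2]
grip_width: 0.0147
gripper_force: 58.9
```

Call:
arm_command(moves=[{"dx": 0, "dy": 0, "dz": 0, "spin": -9.6, "grip": 0}, {"dx": 0, "dy": 0, "dz": 0, "spin": -9.6, "grip": 0}, {"dx": 0, "dy": 0, "dz": 0, "spin": 0, "grip": 0}, {"dx": 0, "dy": 0, "dz": 0, "spin": 0, "grip": 0}])

```text
t: 20.98
tcp_pos: [0.5139, 0.3463, 0.1323]
orientation: [[-0.016, -1.0, -0.0], [-1.0, 0.016, -0.0], [0.0, 0.0, -1.0]]
ft_force: [0.8, 0.2, -2.3]
grip_width: 0.0149
gripper_force: 58.9
```

Run:
```python
from m import *
s=ctrl.sense(); print(s['t'],s['tcp_pos'],np.round(s['orientation'],3).tolist(),s['grip_width'],s['joints'])
T=ctrl.snapshot('top'); S=ctrl.snapshot('scene')
o=meas(T)
for k in('bar','tray','inkstone'):print(k,o[k])
for t in('tray','tray_near_half','inkstone','paperweight'):
  for p in(T,S): print(t,[np.round(W(p,q['centre']),4).tolist() for q in ctrl.spot_point(t,p)[:2]])
c=T['color']; cv2.imwrite('pics/f.png',np.hstack([cv2.resize(q,(400,300),interpolation=cv2.INTER_CUBIC) for q in(c[130:265,200:380],S['color'][140:275,190:370])]))
```

```text
20.975 [0.51391872 0.34634085 0.13231691] [[-0.016, -1.0, -0.0], [-1.0, 0.016, -0.0], [0.0, 0.0, -1.0]] 0.014891652017846755 [ 5.93014422e-01  4.93611010e-01  1.14484215e-01  1.19212940e+00
 -1.19347484e-05 -9.61348705e-01]
bar {'face_x': np.float64(0.4573702688938172), 'y': np.float64(-0.028976768859861134), 'ang': np.float64(-0.03563406506032443), 'w': np.float64(0.16705959888099292)}
tray [([[459.0, -132.0], [608.0, -137.0], [614.0, 64.0], [465.0, 68.0]], [537.0, -34.0], array([201., 150.]), 0.7)]
inkstone [([[539.0, 34.0], [543.0, -88.0], [602.0, -86.0], [598.0, 36.0]], [570.0, -26.0], array([ 59., 122.]), 0.57)]
tray [[0.5355, -0.0328, 0.0049]]
tray [[0.5368, -0.0318, -0.0002]]
tray_near_half [[0.4968, -0.0336, 0.0072]]
tray_near_half [[0.4966, -0.0343, 0.0078], [0.2837, -0.4401, 0.0028]]
inkstone [[0.5713, -0.0292, 0.0069]]
inkstone [[0.5701, -0.0314, 0.0097]]
paperweight [[0.5137, 0.2147, 0.0037], [0.5188, 0.3471, 0.1105]]
paperweight [[0.5146, 0.3454, 0.1153], [0.5109, 0.2109, 0.0013]]
```

View pics/f.png

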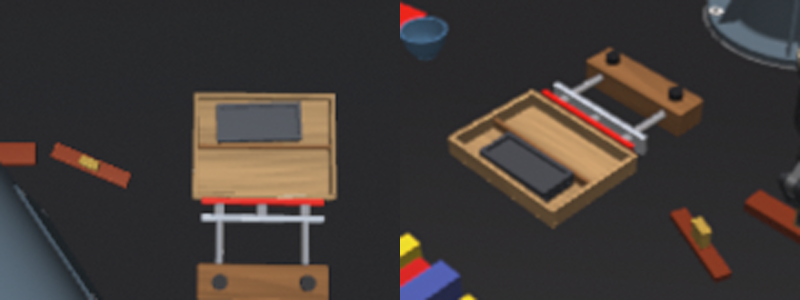

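The views show the tray flush with the bar, the near half empty and the inkstone in the far half. The paperweight is held. Carrying it over.

Call:
arm_command(moves=[{"dx": 0.03, "dy": 0.001, "dz": 0, "spin": 0, "grip": 0}, {"dx": 0.055, "dy": 0.002, "dz": 0, "spin": 0, "grip": 0}, {"dx": 0.055, "dy": 0.002, "dz": 0, "spin": 0, "grip": 0}, {"dx": 0.055, "dy": 0.001, "dz": 0, "spin": 0, "grip": 0}, {"dx": 0.055, "dy": 0.001, "dz": 0, "spin": 0, "grip": 0}, {"dx": 0.055, "dy": 0.001, "dz": 0, "spin": 0, "grip": 0}, {"dx": 0.045, "dy": 0.001, "dz": 0, "spin": 0, "grip": 0}, {"dx": 0.029, "dy": 0.001, "dz": 0, "spin": 0, "grip": 0}])

```text
t: 22.68
tcp_pos: [0.499, -0.0344, 0.1328]
orientation: [[-0.014, -1.0, 0.0], [-1.0, 0.014, -0.0], [0.0, -0.0, -1.0]]
ft_force: [0.4, -0.1, -2.8]
grip_width: 0.0147
gripper_force: 59.0
```

Call:
arm_command(moves=[{"dx": 0, "dy": 0, "dz": 0.02, "spin": 0, "grip": 0}, {"dx": 0, "dy": 0, "dz": 0.02, "spin": 0, "grip": 0}, {"dx": 0, "dy": 0, "dz": 0, "spin": 0, "grip": 0}, {"dx": 0, "dy": 0, "dz": 0, "spin": 0, "grip": 0}])

```text
t: 23.18
tcp_pos: [0.4997, -0.0324, 0.0933]
orientation: [[-0.012, -1.0, 0.001], [-1.0, 0.012, -0.0], [0.0, -0.001, -1.0]]
ft_force: [0.3, -0.2, -2.0]
grip_width: 0.015
gripper_force: 58.9
```

Run:
```python
from h import *
s=ctrl.sense(); print(s['t'],s['tcp_pos'],s['ft_force'])
S=ctrl.snapshot('scene')
for t in('tray','tray_near_half','paperweight'):
  print(t,[np.round(W(S,q['centre']),4).tolist() for q in ctrl.spot_point(t,S)[:2]])
```

```text
23.175 [ 0.4996831  -0.03236335  0.09334083] [ 0.32598379 -0.18907476 -2.02663434]
tray [[0.5374, -0.0313, 0.0002]]
tray_near_half [[0.4961, -0.0329, 0.0134], [0.6644, -0.4423, 0.0013]]
paperweight [[0.4989, -0.0336, 0.07], [0.511, 0.208, 0.004]]
```

Call:
arm_command(moves=[{"dx": 0, "dy": 0, "dz": 0.02, "spin": 0, "grip": 0}, {"dx": 0, "dy": 0, "dz": 0.02, "spin": 0, "grip": 0}, {"dx": 0, "dy": 0, "dz": 0.012, "spin": 0, "grip": 0}, {"dx": 0, "dy": 0, "dz": 0.006, "spin": 0, "grip": 0}, {"dx": 0, "dy": 0, "dz": 0.003, "spin": 0, "grip": 0}, {"dx": 0, "dy": 0, "dz": 0.001, "spin": 0, "grip": 0}, {"dx": 0, "dy": 0, "dz": 0.001, "spin": 0, "grip": 0}, {"dx": 0, "dy": 0, "dz": 0, "spin": 0, "grip": 0}])

```text
t: 24.38
tcp_pos: [0.4994, -0.0324, 0.0297]
orientation: [[-0.013, -1.0, 0.0], [-1.0, 0.013, -0.0], [0.0, -0.0, -1.0]]
ft_force: [-0.3, -0.1, -2.0]
grip_width: 0.0148
gripper_force: 59.0
```

Call:
arm_command(moves=[{"dx": 0, "dy": 0, "dz": 0.0005, "spin": 0, "grip": 0}, {"dx": 0, "dy": 0, "dz": 0.0005, "spin": 0, "grip": 0}, {"dx": 0, "dy": 0, "dz": 0, "spin": 0, "grip": 0}])

```text
t: 24.75
tcp_pos: [0.4994, -0.0324, 0.0288]
orientation: [[-0.013, -1.0, 0.0], [-1.0, 0.013, -0.0], [0.0, -0.0, -1.0]]
ft_force: [-1.1, -0.2, 4.1]
grip_width: 0.015
gripper_force: 59.7
```

Call:
arm_command(moves=[{"dx": 0, "dy": 0, "dz": 0, "spin": 0, "grip": 0.25}, {"dx": 0, "dy": 0, "dz": 0, "spin": 0, "grip": 0.35}, {"dx": 0, "dy": 0, "dz": 0, "spin": 0, "grip": 0.4}, {"dx": 0, "dy": 0, "dz": 0, "spin": 0, "grip": 0.4}, {"dx": 0, "dy": 0, "dz": -0.005, "spin": 0, "grip": 0.4}, {"dx": 0, "dy": 0, "dz": -0.02, "spin": 0, "grip": 0.4}, {"dx": 0, "dy": 0, "dz": -0.04, "spin": 0, "grip": 0.4}, {"dx": 0, "dy": 0, "dz": -0.04, "spin": 0, "grip": 0.4}])

```text
t: 25.75
tcp_pos: [0.499, -0.0324, 0.135]
orientation: [[-0.013, -1.0, -0.0], [-1.0, 0.013, -0.0], [0.0, 0.0, -1.0]]
ft_force: [0.7, -0.2, -0.0]
grip_width: 0.0343
gripper_force: 0.0
```

Call:
arm_command(moves=[{"dx": -0.03, "dy": 0, "dz": -0.03, "spin": 0, "grip": 0.4}, {"dx": -0.05, "dy": 0, "dz": 0, "spin": 0, "grip": 0.4}, {"dx": -0.05, "dy": 0, "dz": 0, "spin": 0, "grip": 0.4}, {"dx": -0.05, "dy": 0, "dz": 0, "spin": 0, "grip": 0.4}, {"dx": -0.05, "dy": 0, "dz": 0, "spin": 0, "grip": 0.4}, {"dx": -0.04, "dy": 0, "dz": 0, "spin": 0, "grip": 0.4}, {"dx": 0, "dy": 0, "dz": 0, "spin": 0, "grip": 0.4}, {"dx": 0, "dy": 0, "dz": 0, "spin": 0, "grip": 0.4}])

```text
t: 26.75
tcp_pos: [0.5026, 0.2372, 0.1637]
orientation: [[-0.012, -1.0, -0.0], [-1.0, 0.012, -0.0], [0.0, 0.0, -1.0]]
ft_force: [-0.5, -0.7, -0.8]
grip_width: 0.0342
gripper_force: 0.0
```

Run:
```python
from m import *
s=ctrl.sense(); print(s['t'],s['tcp_pos'],s['ft_force'],s['grip_width'])
T=ctrl.snapshot('top'); S=ctrl.snapshot('scene')
o=meas(T)
for k in('bar','tray','paperweight'):print(k,o[k])
for t in('tray','inkstone','paperweight','stop'):
  for p in(T,S): print(t,[np.round(W(p,q['centre']),4).tolist() for q in ctrl.spot_point(t,p)[:2]])
c=T['color']; cv2.imwrite('pics/g.png',np.hstack([cv2.resize(q,(400,400),interpolation=cv2.INTER_CUBIC) for q in(c[135:255,260:380],S['color'][160:260,200:300])]))
```

```text
26.75 [0.50258586 0.23719858 0.1636642 ] [-0.53024989 -0.68966314 -0.78687725] 0.034169834159141
bar {'face_x': np.float64(0.4935624359585282), 'y': np.float64(-0.028976768859861134), 'ang': np.float64(-0.035205919275459324), 'w': np.float64(0.16705959888099292)}
tray []
paperweight [([[484.0, 44.0], [486.0, -108.0], [521.0, -107.0], [518.0, 45.0]], [502.0, -32.0], array([ 34., 152.]), 0.7), ([[484.0, 164.0], [498.0, 157.0], [511.0, 181.0], [497.0, 188.0]], [498.0, 172.0], array([27., 16.]), 0.37)]
tray [[0.5369, -0.032, 0.0038]]
tray [[0.5355, -0.0327, -0.0002], [0.4825, 0.6056, -0.0009]]
inkstone [[0.5702, -0.028, 0.0076]]
inkstone [[0.5701, -0.0294, 0.0088]]
paperweight [[0.5048, -0.0277, 0.0059]]
paperweight [[0.506, 0.2097, 0.0026]]
stop [[0.4198, -0.0267, 0.0019], [0.3367, 0.4783, 0.0009]]
stop [[0.4255, -0.0287, 0.0025]]
```

View pics/g.png

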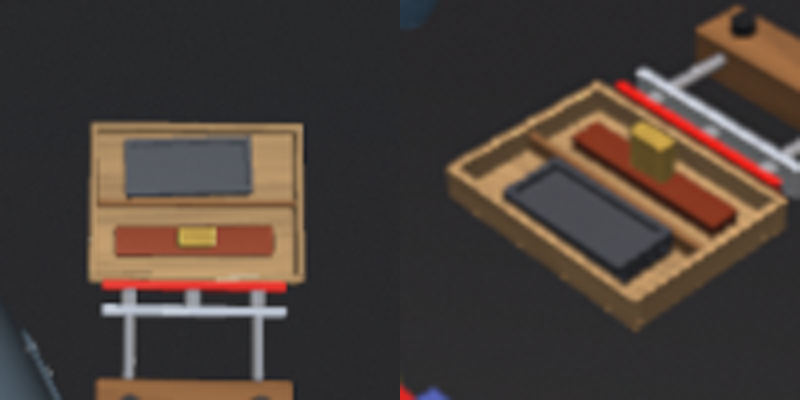

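The paperweight lies flat and lengthwise in the near half (left view, (195,240)). The inkstone is in the far half and the tray is still touching the red bar. Handing in.

```bash
python3 -c "
from plant import ctrl
print(ctrl.sign_off())"
```

```text
the job is handed in; nothing more can be done
None
```

I handed the job in at about 27 s on the robot's clock and got no verdict back: in the last pictures the tray sits square against the red bar (still touching), the paperweight lies flat in the near half and the inkstone in its own half, with roughly 8 N estimated on the springs during the hold.

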